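# Re-index the marking jig and dot the stained block

### The arm

A 6-joint arm with a two-finger parallel gripper is mounted at the origin on a cart in front of the work surface, level with it; the furniture and walls round the work are solid. World frame = base frame: x ahead of the robot, y to its left, z up, the work surface at z = 0. Lengths are in mm, angles in degrees, forces in N, time in s.
With the tool pointing down it reaches from about 300 to 850 mm from the base axis. Payload 4.2 kg.
Tool frame: the origin (TCP) lies on the centre line of the jaws, within the pads' length; the fingertips stand env.nose_length ahead of it and the grasp point (between the pads) lies 2 mm behind it (env.nose_length is the distance from the TCP to the fingertips, in mm); z points along the fingers, y is the direction in which the jaws open and shut (so a half turn about z gives the same grasp; the last joint's range is limited). The gripper opens to 91 mm and grips with 3 to 60 N. Pads are 32 mm wide; open, the fingers measure 118 mm over their backs; the gripper's body (76 mm by 178 mm) begins 60 mm behind the grasp point.
Start: joints at [-68.125, 18.312, 89.639, -0, 72.044, -1.146], TCP at [224.873, -529.22, 230.976] pointing down, gripper open.
Joint ranges: [-177.97, 177.97], [-48.28, 115.42], [12.27, 149.76], [-77.06, 257.06], [2.81, 150.46], [-146.56, 146.56]. Speed limits (degrees/s): [147.25, 147.25, 180, 180, 180, 180].

### API

Orientations are given as [roll, pitch, yaw] about the fixed x, y, z axes, in that order (R = Rz(yaw) Ry(pitch) Rx(roll)).
In Python, from workcell import env gives the robot as it stands. The module is installed in compiled form; this text tells all that it offers.
- The arm moves only by the tool jog_arm, never from a script. Its argument "deltas" is a list that holds one entry, the list of rows, each a list of 5 numbers: the shift along the tool's x, y, z in m, then the turn about the tool's z in degrees, then the finger opening in m, from 0 to 0.0912. A call has 1 to 20 rows; each row is the pose to reach, as a shift and turn from the pose commanded when the call began, along the tool's axes at that moment; what a row does not reach only later rows make up. A row lasts 1/12 s, in which the tool goes at most 41.7 mm and 7.16 degrees, less where a joint would pass 70% of its speed; a pose out of reach is approached as far as the arm can. A call with a gripper value outside its range is refused whole. The fingers move at their own pace and stop on an object; "grip_force" is the grip in N (left out, the last holds). Time passes only in rows, so rows that repeat a pose let the fingers close. It gives the time, the measured TCP pose, the force and the opening at its end, in the units of the state.
- env.state(): the state, without advancing time (a new reading comes with each control period).
- env.grab_frame(name): name is "side" or "top"; returns the picture (400x640x3 uint8, red, green, blue); there is no depth.
- env.camera_params(name): a dict with "fx", "fy", "cx", "cy" (pixels), "k1" (the pictures are not rectified: a ray, as slopes to the right and down, at radius r is drawn at 1 + k1 r^2 times it, then the intrinsics apply), "xyz" and "orientation" of the camera in the world. Camera axes: x right, y down, z forward; pixel columns grow to the right and rows downward; lengths in mm; the calibration is good to about 2 mm. A picture is of the moment at which its call begins. camera_params takes no time and is no camera call.
- env.job_done(): hands the job in, once; it reports no verdict.
Trained networks look in the newest picture that a camera, given by its name, has taken for a name from the list of things; names that differ only in an ending like _2 or _b are one class to them, and where a whole thing is asked for, a point or a joint stands for the part that bears it (a point fixed in the world has none). Each returns a list of dicts, best first, with "conf" (0 to 1); they miss things now and then, are a little off and sometimes report something else, mostly with a low value. They report only what shows in the picture. A call takes as long as a camera call.
- env.look_for(camera, label): "xyz" ([x, y, z] in mm, in world coordinates, good to about 4 mm: the middle of the surface that is visible of it).
The state is a dict: "time_s": time; "qpos": joint angles; "qvel": joint speeds; "effort": joint torques, N m; "ee_pos": TCP position; "ee_rot": TCP orientation; "force": force on the tool from outside, world axes, zero at the start; "torque": the same for the moment, N m; "gripper_width": finger opening in mm.
Only numpy, scipy, OpenCV 4.12 (cv2) and the standard library are available. Lean on these libraries where they do the work, as an engineer would, in place of code of your own. Each camera call takes 0.05 s, during which the arm holds its last target.

### The job

On the marking jig, pull the red detent pin up out of the index bar, slide the blue carriage along the bar until its marker stands over the reddish-brown stained block, and push the pin fully home there so that the carriage is locked. Then press the yellow marker plunger right down to its stop and let it spring back up, so that the stained block gets its dot. Never press the marker down anywhere else, and leave the blocks in their nests and the things around the jig where they are.

Things in the scene. Friction and masses are not known exactly. Their poses are not given: they have to be found in the camera images.
- jig: Marking jig, fixed to the bench: plywood base 200 (x) x 280 (y) x 12 mm, origin at the centre of its underside. At own x = +75 mm an aluminium index bar runs along y, 40 wide, top 34 mm over the bench, with three vertical 14 mm holes at own y = -90, 0, +90 mm. At x = -35, y = -90 and +90 mm two shallow nests (fences up to 19 mm over the bench) hold one block each.
- carriage_arm (a point): Top of the blue carriage's arm, at its middle (y) and own jig x = +20 mm, 62 mm over the bench. Along the jig's axes from this point: flat arm x -63 to +31, y -17 to +17, 14 mm thick; saddle on the bar x +27 to +83, y -28 to +28 mm; marker barrel (diameter 36, up to 87 mm over the bench) at x -55; pin at x +55. Side faces of arm and saddle can be pushed.
- carriage (a joint): Slide of the blue carriage along the index bar, in m, along the jig's own +y. 0 = middle hole (start, pinned); the other holes are at -0.090 and +0.090; end stops at -0.108 and +0.108. When the pin is up it slides with about 3 N of friction and stays where it is left.
- pin (a joint): Vertical travel of the captive red-headed pin, in m: 0 = home, locked in a hole; grows upward to a stop at 0.026. A ball detent resists with about 5 to 8 N either way: pulled past 0.008 the pin goes on to 0.016 or more and stays up, clear of the bar; below 0.008 it snaps home. Within 4 mm of a hole a push of 10 N or more centres the carriage; over 6 mm off, its round nose stops on the bar at 0.012.
- pin_top (a point): Centre of the top of the red pin head, 110 mm over the bench when home; moves with pin and carriage. The head is a mushroom of diameter 34 mm, its rim 3 to 18 mm below this point, on a neck of diameter 20 mm down to 28 mm below it. Under that stands a steel sleeve of diameter 26 mm on the saddle, its top 81 mm over the bench.
- plunger (a joint): Stroke of the yellow marker plunger, in m: 0 = up, 0.020 = bottomed on its stop. Springs back by itself; takes about 4 N to start and 10 N at the bottom.
- marker_top (a point): Centre of the top of the yellow plunger cap (round, diameter 40 mm), on the marker's vertical axis, 121 mm above the bench when up. Moves with carriage and plunger.
- stained_block: Reddish-brown stained wood block 38 x 120 x 19 mm, the one to be marked; lies in one of the two nests (which one varies), long side along the jig's x. Origin at the centre of its underside, 12 mm above the bench; own y along its length.
- pale_block: Pale wood block 40 x 120 x 18 mm in the other nest; not to be marked. Origin at the centre of its underside; own y along its length.
- tape_roll: Roll of masking tape lying flat, diameter 105, 25 mm high; origin at the centre of its underside. Bystander.
- offcut: Pale offcut 50 x 110 x 18 mm lying flat; origin at the centre of its underside. Bystander.
- tape_measure: Grey pocket tape measure standing up, 36 x 83 x 66 mm; origin at the centre of its underside. Bystander.

How it is judged (in metres and radians):
On the way, in this order (a step that is already met when the one before it is completed fails the run):
1. the pin is pulled up past its detent, clear of the bar (value of joint pin above 0.0135 m), for 0.1 s.
2. the carriage stands over the stained block and the pin is home in that hole (value of joint pin below 0.003 m and horizontal distance between marker_top and stained_block below 0.015 m), for 0.2 s.
3. the plunger is pressed to its stop over the stained block with the pin home (all of step 2 and value of joint plunger above 0.0185 m), for 0.1 s.
At the end, for the whole second after the job is handed in: The pin is home (within 3 mm of its seat) in the hole at the stained block, the marker axis is within 15 mm of the middle of that block, the plunger has been bottomed there and is up again (within 2 mm), and both blocks lie flat in their nests, at rest (all of step 2 and value of joint plunger below 0.002 m and linear speed of stained_block below 0.02 m/s and height (world z) of each of stained_block, pale_block below 0.016 m); the robot touches nothing.
It fails at once if the marker is pressed down (more than 15 mm) away from the stained block (value of joint plunger above 0.015 m and horizontal distance between marker_top and stained_block above 0.02 m).
It fails at once if a block is shifted more than 15 mm (distance of any of stained_block, pale_block from where it was at the start of the episode above 0.015 m).
It fails at once if a bystander is shifted more than 30 mm (distance of any of tape_roll, offcut, tape_measure from where it was at the start of the episode above 0.03 m).
It also fails if it takes over 59 s, if anything falls off the work surface, if the arm or the gripper's body presses on something with over 40 N, if the wrist force passes 120 N, or if a joint passes its speed limit or range.

## Working session

There is one attempt and no reset: what is moved stays moved. The work goes in short steps, Python scripts to look and compute and a tool call to move; the robot and the scene stay as the last step left them, time stands still between calls to the robot, and variables do not carry over. Pictures are saved under pics/ and viewed, and the job is handed in when it is done.

Besides the shell and the picture viewer there is one more tool, called after "Emit:" as name(argument=value, ...), one argument or row to a line, values as JSON. jog_arm: Moves the arm, as the interface text tells. Its arguments: {"type":"object","properties":{"deltas":{"type":"array"},"grip_force":{"type":"number"}},"required":["deltas"]}

```bash
mkdir -p pics
cat > h.py <<'E'
import numpy as np, cv2
from scipy.spatial.transform import Rotation as R
from workcell import env
def cam(n):
    p=env.camera_params(n); return p
def shot(n,f):
    im=env.grab_frame(n); cv2.imwrite('pics/'+f,cv2.cvtColor(im,cv2.COLOR_RGB2BGR)); return im
E
python3 - <<'E'
from h import *
print(env.state(), env.nose_length)
for n in('side','top'):
    print(cam(n)); shot(n,n+'0.png')
    for l in ['jig','carriage_arm','pin_top','marker_top','stained_block','pale_block','tape_roll','offcut','tape_measure']:
        print(l,[(np.round(d['xyz']),round(d['conf'],2)) for d in env.look_for(n,l)[:2]])
E
```

```text
{'time_s': 0.0, 'qpos': array([-6.81245970e+01,  1.83499526e+01,  8.97077707e+01, -2.88828323e-04,
        7.20445840e+01, -1.14350595e+00]), 'qvel': array([ 0.06551386,  0.0243959 , -0.09209473,  0.03925878,  0.07281475,
       -0.04958623]), 'effort': array([ 2.43333132e-03, -4.12449324e+01, -2.31970668e+01,  7.28418888e-02,
        4.57112887e-02, -1.72640903e-04]), 'ee_pos': array([ 224.68244109, -528.74822635,  230.12794916]), 'ee_rot': array([-1.79897708e+02, -1.76716012e-03,  2.30189967e+01]), 'force': array([-0.02271788, -0.03499712, -0.07548196]), 'torque': array([0.03472384, 0.01842362, 0.04147214]), 'gripper_width': 91.24830044288268} 17.0
{'fx': 504.8973272220885, 'fy': 504.8973272220885, 'cx': 318.5920983965629, 'cy': 200.58025740812508, 'k1': -0.06698307482285634, 'xyz': array([544.00902405, 996.08623447, 742.72211871]), 'orientation': array([-120.62342515,   -0.28230014, -177.11051532])}
jig [(array([ 544., -101.,   17.]), 0.63)]
carriage_arm [(array([ 565., -108.,   65.]), 0.73)]
pin_top [(array([ 594., -121.,  110.]), 0.5), (array([ 458., -201.,   25.]), 0.3)]
marker
[... 417 characters left out ...]
31, 'k1': -0.13136447145633445, 'xyz': array([ 370.10077627,  -29.74314113, 1301.66110981]), 'orientation': array([-168.94953217,   -1.34217467,  -91.51376159])}
jig [(array([ 538., -119.,   15.]), 0.78)]
carriage_arm [(array([ 572., -121.,   59.]), 0.84)]
pin_top [(array([ 594., -132.,  113.]), 0.47)]
marker_top [(array([ 488., -117.,  124.]), 0.72)]
stained_block [(array([497., -22.,  28.]), 0.88)]
pale_block [(array([ 477., -203.,   33.]), 0.82)]
tape_roll [(array([384., 130.,  22.]), 0.67), (array([501., -23.,  26.]), 0.33)]
offcut [(array([741., -89.,  18.]), 0.98), (array([ 758., -226.,   54.]), 0.25)]
tape_measure [(array([ 758., -226.,   56.]), 0.8), (array([740., -85.,  21.]), 0.7)]
```

View pics/side0.png

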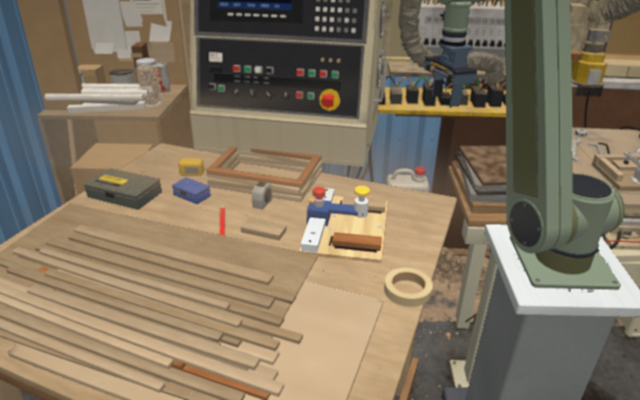

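View pics/top0.png

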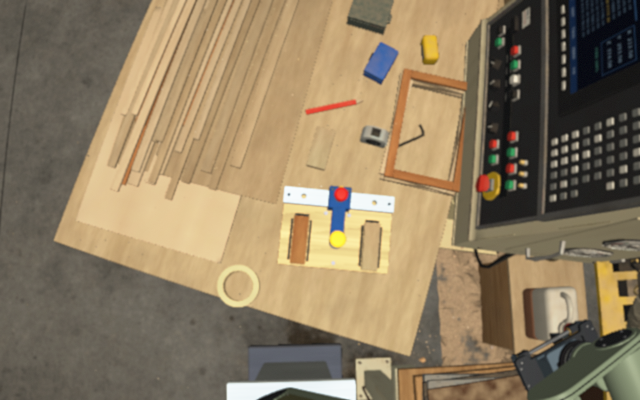

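The top view shows the red pin at about (341,195), the yellow cap at (338,240), the stained block at (300,238), which is the +y nest, and the pale block at (371,245). Next I'll measure these by colour segmentation at the known heights.

```bash
cat >> h.py <<'E'
def pix2w(n,uv,z):
    p=cam(n); K=np.array([[p['fx'],0,p['cx']],[0,p['fy'],p['cy']],[0,0,1]])
    s=cv2.undistortPoints(np.array([[uv]],float),K,np.array([p['k1'],0,0,0,0.]))[0,0] 
    # cv2 model: same (1+k1 r^2) on undistorted slopes
    d=R.from_euler('xyz',p['orientation'],degrees=True).as_matrix()@np.array([s[0],s[1],1])
    o=np.array(p['xyz']); return o+d*(z-o[2])/d[2]
def blob(im,box,lo,hi):
    h=cv2.cvtColor(im,cv2.COLOR_RGB2HSV); m=cv2.inRange(h,np.array(lo),np.array(hi))
    k=np.zeros_like(m); x0,y0,x1,y1=box; k[y0:y1,x0:x1]=m[y0:y1,x0:x1]
    n,l,s,c=cv2.connectedComponentsWithStats(k)
    i=1+np.argmax(s[1:,4]); return c[i],s[i]
E
python3 - <<'E'
from h import *
im=cv2.cvtColor(cv2.imread('pics/top0.png'),cv2.COLOR_BGR2RGB)
cv2.imwrite('pics/topz.png',cv2.resize(cv2.imread('pics/top0.png')[175:285,270:405],None,fx=5.5,fy=5.4,interpolation=cv2.INTER_CUBIC))
cv2.imwrite('pics/sidez.png',cv2.resize(cv2.imread('pics/side0.png')[175:265,290:395],None,fx=7,fy=6.6,interpolation=cv2.INTER_CUBIC))
im2=cv2.cvtColor(cv2.imread('pics/side0.png'),cv2.COLOR_BGR2RGB)
for n,i,b,bl in (('top',im,(325,180,360,250),(280,205,312,270)),('side',im2,(300,180,375,220),(325,228,385,255))):
    r=blob(i,b,(0,150,120),(8,255,255)); y=blob(i,b,(22,130,150),(35,255,255)); s=blob(i,bl,(3,110,50),(14,255,200))
    print(n,'red',r,pix2w(n,r[0],105)); print('yel',y,pix2w(n,y[0],117)); print('st',s,pix2w(n,s[0],31))
E
```

```text
top red (array([340.80909091, 193.7       ]), array([336, 188,  11,  13, 110], dtype=int32)) [ 600.84074858 -130.06302613  105.        ]
yel (array([337.33484163, 238.78280543]), array([329, 231,  17,  17, 221], dtype=int32)) [ 491.44477041 -117.03906937  117.        ]
st (array([298.93656093, 237.16861436]), array([291, 215,  17,  48, 599], dtype=int32)) [506.63492761 -27.29951561  31.        ]
side red (array([318.66304348, 191.51086957]), array([313, 187,  12,  11,  92], dtype=int32)) [ 597.29309628 -125.52208523  105.        ]
yel (array([361.69090909, 189.97272727]), array([355, 186,  15,   9, 110], dtype=int32)) [ 488.1837857  -118.71659293  117.        ]
st (array([356.30128205, 240.86858974]), array([332, 233,  49,  17, 624], dtype=int32)) [499.45456458 -17.43357636  31.        ]
```

View pics/topz.png

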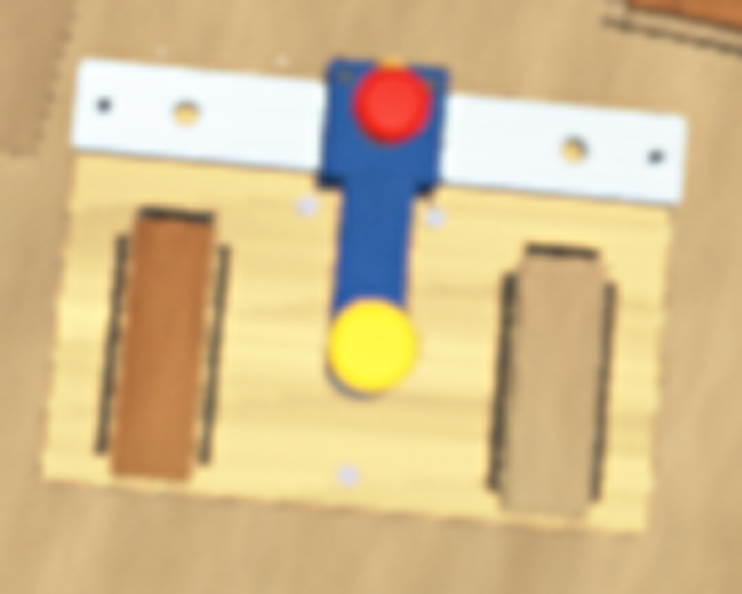

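View pics/sidez.png

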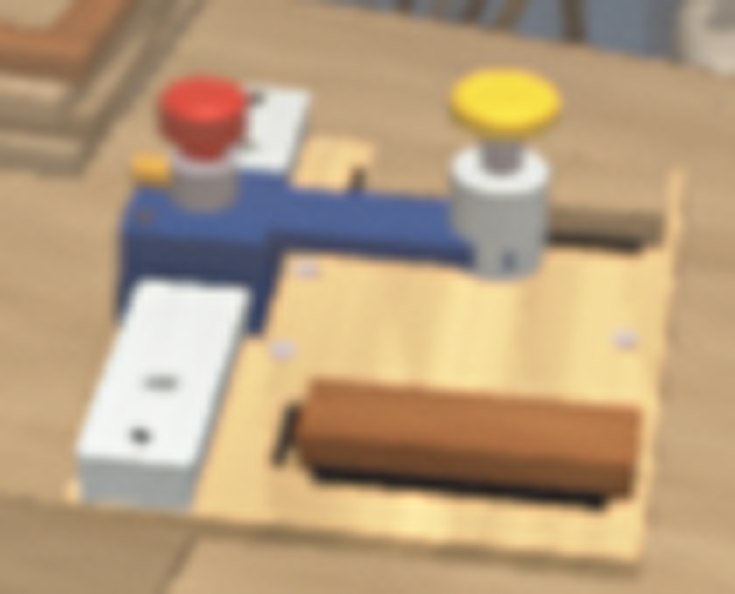

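Run:
```python
from h import *
a=pix2w('top',(270+186/5.5,175+112/5.4),34);b=pix2w('top',(270+573/5.5,175+150/5.4),34)
print(a,b,np.linalg.norm(a-b),(a+b)/2,np.degrees(np.arctan2(-(a-b)[0],(a-b)[1])))
for c in [(75,63),(684,118),(72,148),(680,203)]: print(pix2w('top',(270+c[0]/5.5,175+c[1]/5.4),34))
for c in [(135,215),(212,218),(110,472),(190,480)]: print(pix2w('top',(270+c[0]/5.5,175+c[1]/5.4),31))
s=(203,88); print('side pin top',pix2w('side',(290+203/7,175+97/6.6),107),pix2w('side',(290+505/7,175+98/6.6),121))
```

```text
[611.3181075 -41.921222   34.       ] [ 589.18737019 -220.1636855    34.        ] 179.61109467216252 [ 600.25273884 -131.04245375   34.        ] -7.0776718937410585
[635.91578952   8.83217806  34.        ]
[ 603.33929255 -272.81069444   34.        ]
[595.32272554  10.83187804  34.        ]
[ 562.77868198 -268.65975094   34.        ]
[563.44778518 -17.44680592  31.        ]
[561.23325345 -52.71228564  31.        ]
[444.2319948  -3.752337   31.       ]
[439.70114549 -39.75742384  31.        ]
side pin top [ 596.73683061 -131.46492105  107.        ] [ 487.3909616  -112.29486052  121.        ]
```

Emit:
jog_arm(
  deltas=[
    [[0.5, -0.221, 0.03, 30, 0.08], [0.5, -0.221, 0.03, 30, 0.08], [0.5, -0.221, 0.03, 30, 0.08], [0.5, -0.221, 0.03, 30, 0.08], [0.5, -0.221, 0.03, 30, 0.08], [0.5, -0.221, 0.03, 30, 0.08], [0.5, -0.221, 0.03, 30, 0.08], [0.5, -0.221, 0.03, 30, 0.08], [0.5, -0.221, 0.03, 30, 0.08], [0.5, -0.221, 0.03, 30, 0.08], [0.5, -0.221, 0.03, 30, 0.08], [0.5, -0.221, 0.03, 30, 0.08], [0.5, -0.221, 0.03, 30, 0.08], [0.5, -0.221, 0.03, 30, 0.08], [0.5, -0.221, 0.03, 30, 0.08], [0.5, -0.221, 0.03, 30, 0.08], [0.5, -0.221, 0.03, 30, 0.08], [0.5, -0.221, 0.03, 30, 0.08], [0.5, -0.221, 0.03, 30, 0.08], [0.5, -0.221, 0.03, 30, 0.08]],
  ],
  grip_force=30,
)

```text
time_s: 2.67
ee_pos: [598.0, -131.3, 201.3]
ee_rot: [180.0, -0.0, -7.1]
force: [-0.1, -0.2, 0.1]
gripper_width: 80.1
```

Emit:
jog_arm(
  deltas=[
    [[0, 0, 0.03, 0, 0.07], [0, 0, 0.06, 0, 0.07], [0, 0, 0.08, 0, 0.07], [0, 0, 0.08, 0, 0.07], [0, 0, 0.08, 0, 0.07], [0, 0, 0.08, 0, 0.07]],
  ],
)

```text
time_s: 3.17
ee_pos: [599.5, -130.9, 122.5]
ee_rot: [180.0, -0.2, -7.0]
force: [-0.2, -0.1, -0.2]
gripper_width: 70.6
```

Run:
```python
from h import *
for n,(x0,y0,x1,y1) in (('side',(270,140,400,240)),('top',(270,150,405,280))):
    im=shot(n,n+'1.png'); cv2.imwrite(f'pics/{n}1z.png',cv2.resize(cv2.imread(f'pics/{n}1.png')[y0:y1,x0:x1],None,fx=4.6,fy=4.6,interpolation=cv2.INTER_CUBIC))
print(env.state()['ee_pos'])
```

```text
[ 599.81968481 -130.77412073  122.98991899]
```

View pics/side1z.png

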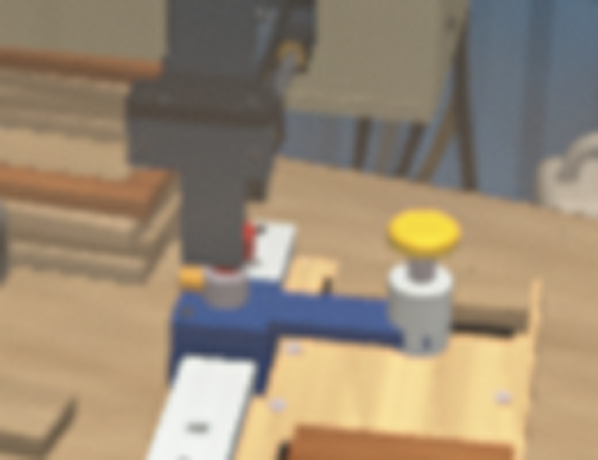

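View pics/top1z.png

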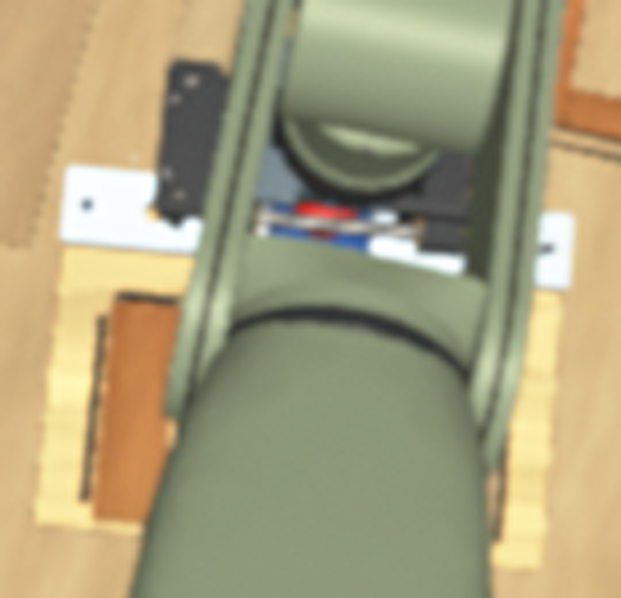

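Emit:
jog_arm(
  deltas=[
    [[-0.002, 0, 0.019, 0, 0.07], [-0.002, 0, 0.019, 0, 0.07], [-0.002, 0, 0.019, 0, 0.07], [-0.002, 0, 0.019, 0, 0.03], [-0.002, 0, 0.019, 0, 0.03], [-0.002, 0, 0.019, 0, 0.03], [-0.002, 0, 0.019, 0, 0.03], [-0.002, 0, 0.019, 0, 0.03], [-0.002, 0, 0.019, 0, 0.03], [-0.002, 0, 0.019, 0, 0.03]],
  ],
  grip_force=30,
)

```text
time_s: 4.1
ee_pos: [596.8, -130.3, 102.2]
ee_rot: [180.0, -0.0, -7.0]
force: [-1.1, -0.9, 0.9]
gripper_width: 32.9
```

Emit:
jog_arm(
  deltas=[
    [[0, 0, -0.005, 0, 0.03], [0, 0, -0.01, 0, 0.03], [0, 0, -0.015, 0, 0.03], [0, 0, -0.02, 0, 0.03], [0, 0, -0.022, 0, 0.03], [0, 0, -0.022, 0, 0.03], [0, 0, -0.022, 0, 0.03]],
  ],
)

```text
time_s: 4.68
ee_pos: [596.7, -130.2, 124.3]
ee_rot: [180.0, -0.0, -7.0]
force: [0.7, -2.4, -0.3]
gripper_width: 32.6
```

Run:
```python
from h import *
for n,(x0,y0,x1,y1) in (('side',(270,140,400,240)),):
    im=shot(n,n+'2.png'); cv2.imwrite(f'pics/{n}2z.png',cv2.resize(cv2.imread(f'pics/{n}2.png')[y0:y1,x0:x1],None,fx=4.6,fy=4.6,interpolation=cv2.INTER_CUBIC))
s=env.state();print(s['ee_pos'],s['force'],s['gripper_width'])
```

```text
[ 596.73164828 -130.22685135  124.12210123] [ 0.49018692 -1.77901891  0.11616054] 32.49828214395271
```

View pics/side2z.png

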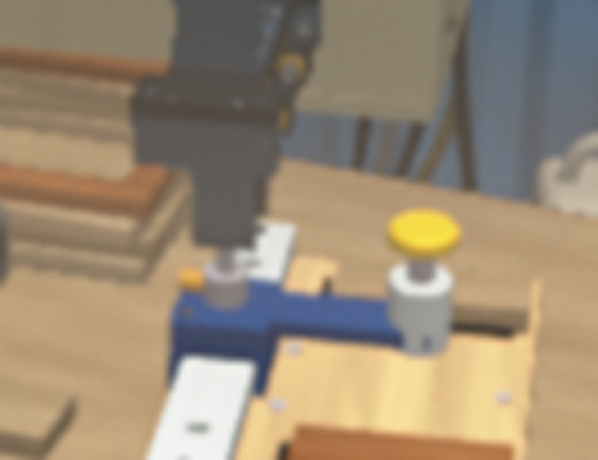

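The pin is up: its steel rod shows above the sleeve at about (225,260) in the crop. Next I slide the carriage 90 mm along jig +y, which is tool −y.

Emit:
jog_arm(
  deltas=[
    [[0, -0.005, 0, 0, 0.03], [0, -0.012, 0, 0, 0.03], [0, -0.02, 0, 0, 0.03], [0, -0.028, 0, 0, 0.03], [0, -0.036, 0, 0, 0.03], [0, -0.044, 0, 0, 0.03], [0, -0.052, 0, 0, 0.03], [0, -0.06, 0, 0, 0.03], [0, -0.068, 0, 0, 0.03], [0, -0.076, 0, 0, 0.03], [0, -0.082, 0, 0, 0.03], [0, -0.087, 0, 0, 0.03], [0, -0.09, 0, 0, 0.03], [0, -0.09, 0, 0, 0.03], [0, -0.09, 0, 0, 0.03]],
  ],
)

```text
time_s: 5.98
ee_pos: [607.5, -39.5, 123.9]
ee_rot: [-179.9, 0.0, -7.0]
force: [0.5, 2.4, -2.2]
gripper_width: 32.6
```

Run:
```python
from h import *
for n,(x0,y0,x1,y1) in (('side',(270,140,400,270)),):
    im=shot(n,n+'3.png'); cv2.imwrite(f'pics/{n}3z.png',cv2.resize(cv2.imread(f'pics/{n}3.png')[y0:y1,x0:x1],None,fx=4.6,fy=4.6,interpolation=cv2.INTER_CUBIC))
    y=blob(im,(300,150,390,250),(22,130,150),(35,255,255)); a=pix2w(n,y[0],117)
    print(y,a,a-np.array([488.18,-118.72,117]))
s=env.state();print(s['ee_pos'],s['force'],s['gripper_width'])
```

```text
(array([357.97260274, 208.98630137]), array([350, 204,  17,  11, 146], dtype=int32)) [499.10570915 -26.22312941 117.        ] [10.92570915 92.49687059  0.        ]
[607.51829396 -39.51793234 123.8992089 ] [ 0.21584957  2.87187001 -1.000454  ] 32.669918968713546
```

View pics/side3z.png

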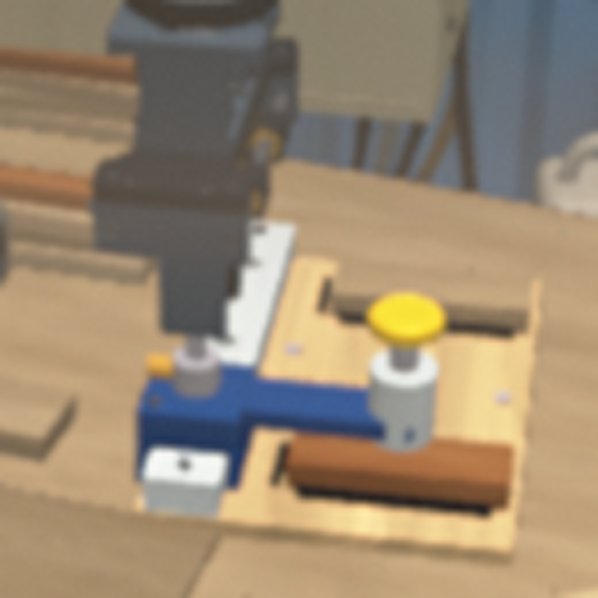

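The carriage has followed and the marker stands over the stained block, with the cap shifted about (10.9, 92). Now I push the pin down.

Emit:
jog_arm(
  deltas=[
    [[0, 0, 0.005, 0, 0.03], [0, 0, 0.009, 0, 0.03], [0, 0, 0.013, 0, 0.03], [0, 0, 0.017, 0, 0.03], [0, 0, 0.02, 0, 0.03], [0, 0, 0.022, 0, 0.03], [0, 0, 0.023, 0, 0.03], [0, 0, 0.023, 0, 0.03]],
  ],
)

```text
time_s: 6.7
ee_pos: [607.5, -40.6, 102.1]
ee_rot: [-180.0, -0.0, -7.0]
force: [-3.0, 2.6, 6.5]
gripper_width: 32.9
```

Run:
```python
from h import *
for n,(x0,y0,x1,y1) in (('side',(270,140,400,270)),):
    im=shot(n,n+'4.png'); cv2.imwrite(f'pics/{n}4z.png',cv2.resize(cv2.imread(f'pics/{n}4.png')[y0:y1,x0:x1],None,fx=4.6,fy=4.6,interpolation=cv2.INTER_CUBIC))
    y=blob(im,(300,150,390,250),(22,130,150),(35,255,255)); a=pix2w(n,y[0],117)
    print(y,a,a-np.array([488.18,-118.72,117]))
s=env.state();print(s['ee_pos'],s['force'],s['gripper_width'])
```

```text
(array([357.98639456, 208.76190476]), array([350, 204,  17,  11, 147], dtype=int32)) [499.05616647 -27.24356986 117.        ] [10.87616647 91.47643014  0.        ]
[607.53350342 -40.63678334 102.07241784] [-3.10799577  3.81452652  7.77250567] 32.47868117691512
```

View pics/side4z.png

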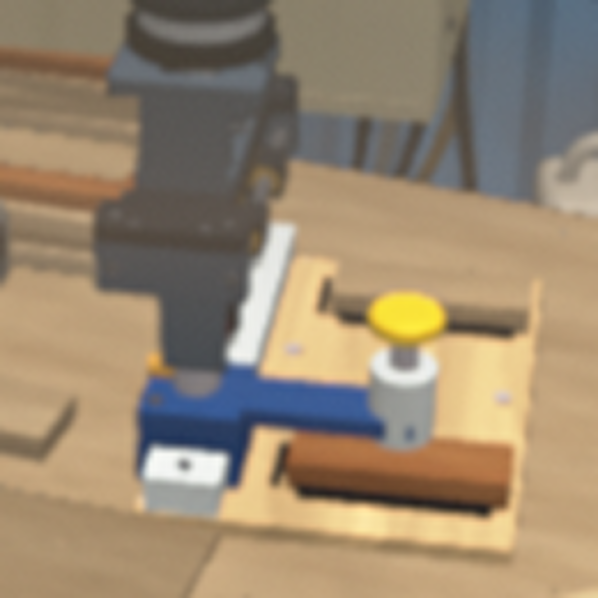

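Emit:
jog_arm(
  deltas=[
    [[0, 0, 0.002, 0, 0.03], [0, 0, 0.002, 0, 0.03], [0, 0, 0, 0, 0.06], [0, 0, 0, 0, 0.06], [0, 0, 0, 0, 0.06], [0, 0, 0, 0, 0.06], [0, 0, -0.03, 0, 0.06], [0, 0, -0.06, 0, 0.06], [0, 0, -0.1, 0, 0.06], [0, 0, -0.1, 0, 0.0], [-0.05, 0, -0.1, 0, 0.0], [-0.1, 0, -0.1, 0, 0.0], [-0.1, 0, -0.1, 0, 0.0], [-0.1, 0, -0.1, 0, 0.0]],
  ],
)

```text
time_s: 7.92
ee_pos: [504.2, -28.3, 200.5]
ee_rot: [180.0, 0.2, -7.0]
force: [-0.0, 0.1, -0.2]
gripper_width: 29.7
```

Run:
```python
from h import *
for n,(x0,y0,x1,y1) in (('side',(270,140,400,270)),):
    im=shot(n,n+'5.png'); cv2.imwrite(f'pics/{n}5z.png',cv2.resize(cv2.imread(f'pics/{n}5.png')[y0:y1,x0:x1],None,fx=4.6,fy=4.6,interpolation=cv2.INTER_CUBIC))
    y=blob(im,(300,180,390,250),(22,130,150),(35,255,255)); a=pix2w(n,y[0],117)
    print(y,a,a-np.array([488.18,-118.72,117]))
    y=blob(im,(290,180,350,250),(0,150,120),(8,255,255)); a=pix2w(n,y[0],105); print('red',y,a,a-np.array([597.3,-125.5,105]))
s=env.state();print(s['ee_pos'],s['force'],s['gripper_width'])
```

```text
(array([357.95138889, 208.70833333]), array([350, 204,  17,  11, 144], dtype=int32)) [499.13513152 -27.48212094 117.        ] [10.95513152 91.23787906  0.        ]
red (array([311.99159664, 210.02521008]), array([306, 204,  13,  13, 119], dtype=int32)) [608.76979728 -34.6011236  105.        ] [11.46979728 90.8988764   0.        ]
[507.09792594 -28.61246326 200.95097916] [-0.06357986  0.06401348  0.75895089] 25.81203351828088
```

View pics/side5z.png

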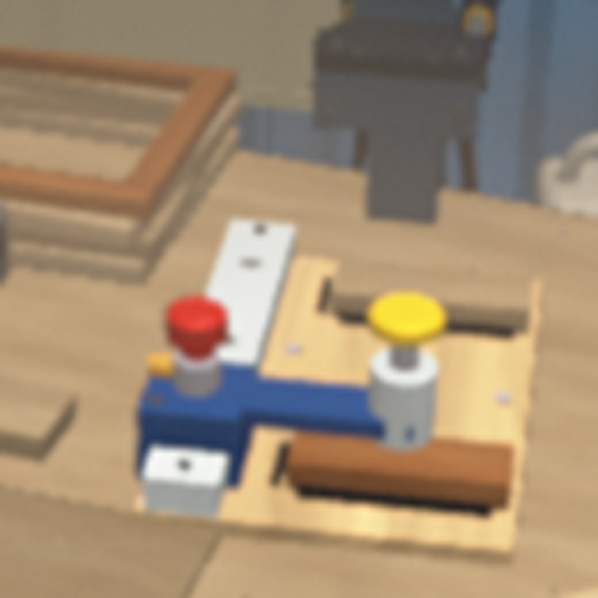

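Emit:
jog_arm(
  deltas=[
    [[-0.009, 0, 0, 0, 0.0], [-0.009, 0, 0.02, 0, 0.0], [-0.009, 0, 0.04, 0, 0.0], [-0.009, 0, 0.055, 0, 0.0], [-0.009, 0, 0.055, 0, 0.0], [-0.009, 0, 0.055, 0, 0.0], [-0.009, 0, 0.055, 0, 0.0]],
  ],
)

```text
time_s: 8.55
ee_pos: [500.6, -27.6, 146.6]
ee_rot: [180.0, -0.1, -7.0]
force: [-0.4, -0.4, -0.4]
gripper_width: 0.5
```

Run:
```python
from h import *
for n,(x0,y0,x1,y1) in (('side',(270,140,400,270)),):
    im=shot(n,n+'6.png'); cv2.imwrite(f'pics/{n}6z.png',cv2.resize(cv2.imread(f'pics/{n}6.png')[y0:y1,x0:x1],None,fx=4.6,fy=4.6,interpolation=cv2.INTER_CUBIC))
s=env.state();print(s['ee_pos'],s['force'],s['gripper_width'])
```

```text
[500.65382188 -27.62329646 146.86229821] [ 0.18933632  1.33100505 -0.44425989] 0.44450505336639967
```

View pics/side6z.png

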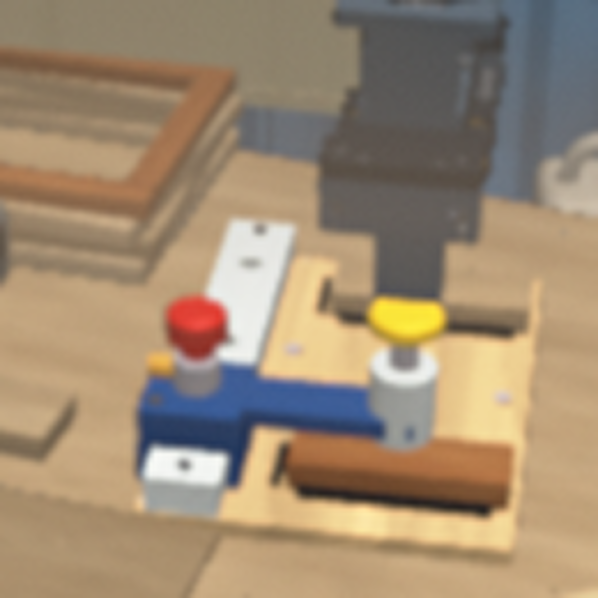

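The closed fingertips are centred just above the yellow cap, at about (408,300) in the crop. Now I press.

Emit:
jog_arm(
  deltas=[
    [[-0.002, 0, 0.006, 0, 0.0], [-0.002, 0, 0.012, 0, 0.0], [-0.002, 0, 0.018, 0, 0.0], [-0.002, 0, 0.023, 0, 0.0], [-0.002, 0, 0.026, 0, 0.0], [-0.002, 0, 0.028, 0, 0.0], [-0.002, 0, 0.029, 0, 0.0], [-0.002, 0, 0.029, 0, 0.0], [-0.002, 0, 0.029, 0, 0.0]],
  ],
)

```text
time_s: 9.35
ee_pos: [498.4, -27.3, 118.2]
ee_rot: [-180.0, -0.2, -7.0]
force: [0.0, 1.5, 10.4]
gripper_width: 0.7
```

Emit:
jog_arm(
  deltas=[
    [[0, 0, 0.001, 0, 0.0], [0, 0, 0.0015, 0, 0.0], [0, 0, 0.002, 0, 0.0], [0, 0, 0.002, 0, 0.0], [0, 0, 0.002, 0, 0.0], [0, 0, 0.002, 0, 0.0]],
  ],
)

```text
time_s: 9.85
ee_pos: [498.5, -27.3, 118.1]
ee_rot: [-180.0, -0.2, -7.0]
force: [-4.6, 0.2, 22.9]
gripper_width: 0.2
```

Run:
```python
from h import *
for n,(x0,y0,x1,y1) in (('side',(270,140,400,270)),):
    im=shot(n,n+'7.png'); cv2.imwrite(f'pics/{n}7z.png',cv2.resize(cv2.imread(f'pics/{n}7.png')[y0:y1,x0:x1],None,fx=4.6,fy=4.6,interpolation=cv2.INTER_CUBIC))
s=env.state();print(s['ee_pos'],s['force'],s['gripper_width'])
```

```text
[498.5015388  -27.33333287 118.07551677] [-6.15610836 -0.16722012 22.74411098] 0.3690300081622207
```

View pics/side7z.png

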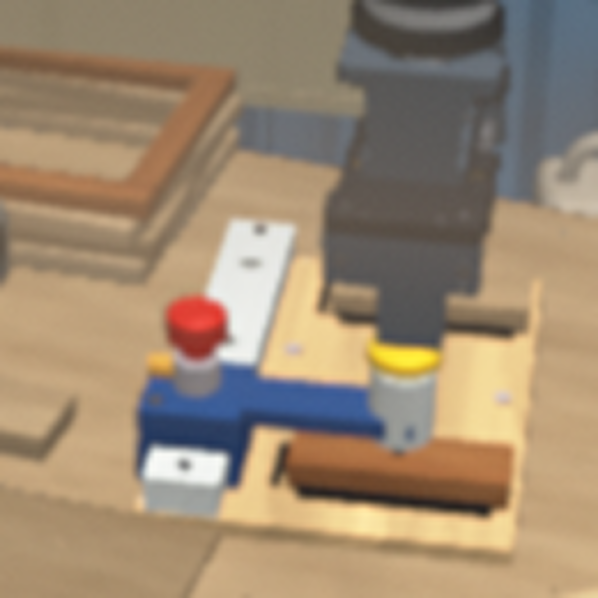

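The plunger is bottomed: force rose from 10 to 23 N with no further travel, at z = 118. Next I retreat upward.

Emit:
jog_arm(
  deltas=[
    [[0, 0, -0.01, 0, 0.0], [0, 0, -0.02, 0, 0.0], [0, 0, -0.03, 0, 0.0], [0, 0, -0.06, 0, 0.0], [0, 0, -0.1, 0, 0.0], [0, 0, -0.13, 0, 0.0], [0, 0.04, -0.13, 0, 0.0], [0, 0.08, -0.13, 0, 0.0], [0, 0.12, -0.13, 0, 0.0], [-0.04, 0.16, -0.13, 0, 0.0], [-0.08, 0.2, -0.13, 0, 0.0], [-0.08, 0.24, -0.13, 0, 0.0], [-0.08, 0.24, -0.13, 0, 0.0], [-0.08, 0.24, -0.13, 0, 0.0], [-0.08, 0.24, -0.13, 0, 0.0]],
  ],
)

```text
time_s: 11.15
ee_pos: [388.0, -256.1, 244.5]
ee_rot: [-179.9, 0.1, -7.1]
force: [-0.5, 1.2, -0.3]
gripper_width: 0.4
```

Run:
```python
from h import *
for n,(x0,y0,x1,y1) in (('side',(270,140,400,270)),('top',(270,160,405,290))):
    im=shot(n,n+'8.png'); cv2.imwrite(f'pics/{n}8z.png',cv2.resize(cv2.imread(f'pics/{n}8.png')[y0:y1,x0:x1],None,fx=4.6,fy=4.6,interpolation=cv2.INTER_CUBIC))
im=cv2.cvtColor(cv2.imread('pics/side8.png'),cv2.COLOR_BGR2RGB); print(blob(im,(300,180,390,250),(22,130,150),(35,255,255)),blob(im,(290,180,350,250),(0,150,120),(8,255,255)))
s=env.state();print(s['ee_pos'],s['force'],s['gripper_width'])
```

```text
(array([357.90344828, 208.77931034]), array([350, 204,  17,  11, 145], dtype=int32)) (array([311.99152542, 210.07627119]), array([306, 205,  13,  12, 118], dtype=int32))
[ 388.90401209 -254.93893014  244.55946467] [ 0.04220512  1.72515635 -0.95153263] 0.5702494105986567
```

View pics/side8z.png

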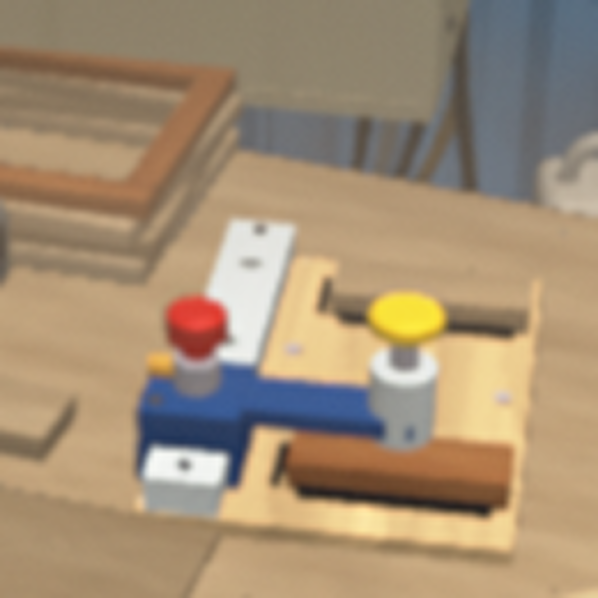

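View pics/top8z.png

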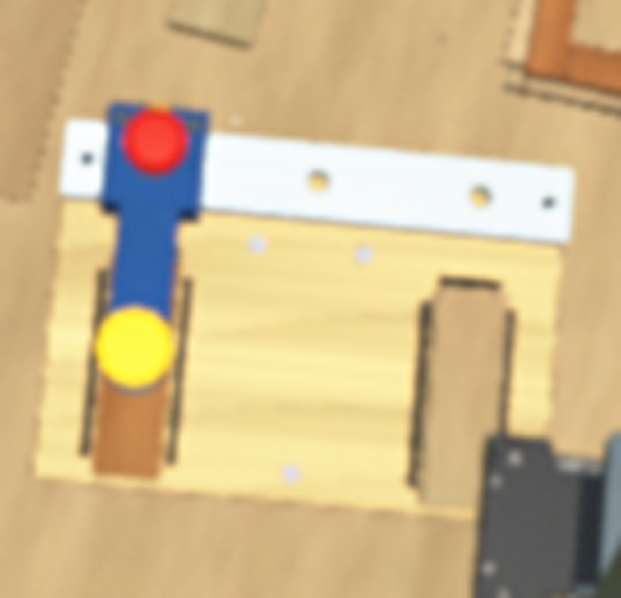

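```bash
python3 -c "
from workcell import env
print(env.job_done())"
```

```text
the job is handed in; nothing more can be done
None
```

I carried out the whole sequence and handed the job in at about 11 s of robot time; the system reports no verdict.

- **Pin and carriage:** I gripped the red pin, lifted it about 22 mm, and slid the carriage 90 mm toward jig +y, where the stained block lies. I then pushed the pin down to the same gripper height as at its first seat (TCP z about 102 mm). The carriage shifted about 1 mm as it centred.
- **Marker:** I pressed the yellow plunger with closed fingers until it bottomed. The force rose from 10 to 23 N with no further travel, after about 20 mm of stroke. I then let it spring back and backed the arm away.

**Last checks:**
- The final side and top pictures show the pin down, the plunger up (cap in the same pixels as before the press) and both blocks in their nests. The arm is clear of everything.
- The top and side cameras differed by about 4 mm in x on the pin. The side-based value fitted the grasp, and I used that.
- I did not re-measure the tape roll, offcut or tape measure at the end, but the arm never went near them at low height.
- The dot itself is hidden under the marker, so I did not see it.

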